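# Clip the pattern tile to the copy stand

### The job

Put the plaster tile with the curl up on the leaning copy stand for the modeller to work from: stood on the ledge, curl facing out, flat against the board and about midway along it, and let go. Then take the steel spring clamp off the end of the board and let it close over the top edge of tile and board together, beside the finger notch on either side. Leave the petal tile standing in the rack.

Things in the scene. Friction and masses are not known exactly. Their poses are not given: they have to be found in the camera images.
- board: Leaning plywood board of the copy stand, fixed, 196 mm wide, 8 mm thick, leaning back 25 degrees. Origin: middle of the corner where its front face meets the ledge, 34 mm above the worktop. z runs up its face, x through it to the back (front x = 0, back x = 8 mm), y along the ledge. Top edge at z = 104 mm. Ledge: square to the board, 32 mm deep, full width; lip at x -32 to -27 mm, 6 mm high.
- notch (a point): Middle of the floor of the finger notch in the board's top edge: 60 mm wide (board y -30 to 30 mm), open from board z = 58 mm up, room for a finger behind a tile. On each side of it stands a shoulder of the board, up to z = 104 mm. Two struts prop the board from behind, below z = 45 mm; a foot plate, 155 mm deep, lies under it.
- rack: Wooden tile rack, fixed, 178 x 112 mm: two battens along x at y = -43 and 43 mm (18 mm wide, tops 44 mm above the worktop) with slots 12.5 mm wide at x = -33 and 33 mm, slot floor 16 mm above the worktop. A tile stands upright in each pair of slots, face to -x. Origin: centre of the underside.
- curl_tile: The tile to put up: plaster, 120 mm wide (y), 110 mm high (z), 10 mm thick (x), 0.15 to 0.3 kg, with a raised curl (49 x 55 mm, 8 mm proud) on its front (-x), centred 45 mm above the lower edge; the top 35 mm of the face are free. Origin: centre of its underside. It starts upright in either of the rack's two places.
- curl_top (a point): Centre of the curl tile's upper edge, 110 mm above its origin.
- curl_front (a point): Foremost point of the curl, 12 mm in front of the tile's mid plane, 45 mm above its lower edge.
- petal_tile: The other tile, of the same size, with a raised petal (56 mm, 16 mm proud) instead of the curl, upright in the rack's other place; origin as for the curl tile. To be left standing.
- clamp: Steel spring clamp, rubber-dipped handles, 0.08 kg, 22 mm wide along its hinge pin (y). Origin on the pin; the frame is that of the front (-x) half: handles up (+z), jaws down, opening along x. It starts closed on the bare board near either end of the top edge, axes along the board's, pads 22 mm below the edge. Its mid plane is this frame turned by half the jaw joint's value about -y.
- clamp_jaw (a joint): Opening of the clamp (rad): 0 with the pads 8 mm apart (bare board), 0.26 at 18 mm (board and tile), 0.62 at 31 mm, stop 0.72. Sprung shut; squeezing the handles opens it, about 14 N when wide open. The pads pinch with 8 to 12 N.
- front_pad (a point): Centre of the front jaw's rubber pad: a bar 9 mm thick, 22 mm long, 38 mm below the pin. An edge can reach in to 24 mm past the pads (14 mm below the pin).
- back_pad (a point): Centre of the like pad of the back jaw.
- front_handle (a point): Middle of the front handle, 45 mm above the pin; its outside lies 3 mm further out. At this height the parked clamp measures 52 mm over both handles; at their ends (63 mm above the pin) 64 mm. Squeezed until the fingers are 25 mm apart, the jaws are about 0.58 rad open.
- peg: Small wooden clothes peg, 10 mm wide, left on the other end of the board's top edge, fixed; not part of the job. Origin on a level with the parked clamp's.

How it is judged (in metres and radians):
On the way:
1. the curl tile stands on the ledge against the board, let go, with the clamp not yet on it (z of curl_tile in the frame of board between -0.006 and 0.006 m and x of curl_tile in the frame of board between -0.0125 and 0 m and x of curl_top in the frame of board above -0.0125 m and y of curl_tile in the frame of board between -0.03 and 0.03 m and x of curl_front in the frame of board below -0.012 m and angle between the z axis of curl_tile and the z axis of board, either way round below 0.105 rad and angle between the y axis of curl_tile and the y axis of board, either way round below 0.105 rad and contact force between each of the fingers, clamp and curl_tile below 0.2 N), for 0.3 s.
At the end, for the whole second after the job is handed in: Curl tile on the ledge, within 6 mm of the ledge, 7 mm of the board and 6 degrees of parallel, curl out, within 30 mm of midway; clamp pinching tile and board (over 2 N each), front pad 5 mm or more below the tile's top, back pad 2 mm below the board's; all at rest, petal tile upright in the rack (z of curl_tile in the frame of board between -0.006 and 0.006 m and x of curl_tile in the frame of board between -0.0125 and 0 m and x of curl_top in the frame of board above -0.0125 m and y of curl_tile in the frame of board between -0.03 and 0.03 m and x of curl_front in the frame of board below -0.012 m and angle between the z axis of curl_tile and the z axis of board, either way round below 0.105 rad and angle between the y axis of curl_tile and the y axis of board, either way round below 0.105 rad and contact force between clamp and curl_tile above 2 N and contact force between clamp and board above 2 N and value of joint clamp_jaw between 0.18 and 0.36 rad and x of front_pad in the frame of board below -0.01 m and x of back_pad in the frame of board above 0.008 m and z of front_pad in the frame of board below 0.105 m and z of back_pad in the frame of board below 0.102 m and y of front_pad in the frame of curl_tile between -0.064 and 0.064 m and linear speed of each of clamp, curl_tile below 0.02 m/s and angle between petal_tile's own z axis and vertical below 0.2 rad); the robot touches nothing.
It fails at once if the petal tile is moved more than 15 mm (distance of petal_tile from where it was at the start of the episode above 0.015 m).
It fails at once if the curl tile is let fall or thrown (faster than 1 m/s) (linear speed of curl_tile above 1 m/s).
It also fails if it takes over 50 s, if anything falls off the work surface, if the arm or the gripper's body presses on something with over 40 N, if the wrist force passes 120 N, or if a joint passes its speed limit or range.

### The arm

A 6-joint arm with a two-finger parallel gripper is mounted at the origin on a cart in front of the work surface, level with it; the furniture and walls round the work are solid. World frame = base frame: x ahead of the robot, y to its left, z up, the work surface at z = 0. Lengths are in mm, angles in rad, forces in N, time in s.
With the tool pointing down it reaches from about 350 to 725 mm from the base axis. Payload 6 kg.
Tool frame: the origin (TCP) lies at the very end of the fingers, on their centre line; the grasp point (between the pads) lies 19 mm behind it; z points along the fingers, y is the line along which they close (so a half turn about z gives the same grasp; the last joint's range is limited). The gripper opens to 85 mm and grips with 20 to 120 N. Pads are 22 mm wide; open, the fingers measure 114 mm over their backs; the gripper's body (76 mm by 85 mm) begins 54 mm behind the grasp point. The pads swing forward as they close: fully open they stand 13 mm farther back than shut.
Start: joints at [-0.811, 0.04, 0.085, 0, -1.615, -0.334], TCP at [247.835, -546.398, 231.261] pointing down, gripper open.
Joint ranges: [-2.56, 2.56], [-1.29, 2.01], [-1.08, 1.49], [-3.29, 1.98], [-2.81, -0.18], [-2.99, 2.99]. Speed limits (rad/s): [2.57, 2.57, 3.01, 3.14, 3.14, 3.14].

### API

Orientations are given as a unit quaternion [w, x, y, z].
In Python, from rig import ctrl, ik, readout, vision, nets gives the robot as it stands. Calls block until the motion is done:
- ctrl.movep(position, orientation): joint-space move of the TCP to a pose.
- ctrl.move_straight(position, rotation=None, v=150, force_limit=None): straight line of the TCP; rotation=None keeps the orientation; v is the mean speed in mm/s. With force_limit (N) it stops when the force on the tool has changed by that much, and returns True; else False.
- ctrl.goto_joints(angles): joint-space move.
- ctrl.ungrasp() and ctrl.gripper_close(strength=None): open the fingers fully, or close them until they stop; strength is the grip in N (None keeps the last).
- ctrl.dwell(seconds).
- ik(position, orientation): joint angles nearest the present ones, or None.
- readout.state(): the state.
- vision.grab_frame(name): name is "scene" or "top" or "wrist"; returns a dict with "frame" (420x560x3 uint8, red, green, blue), "K" (3x3 intrinsics, pixels), "rvec" (rotation vector, rad) and "tvec" (3), from world to camera coordinates, as OpenCV has them; the wrist camera has in their place "hand_eye" (4x4, takes a point from camera to tool coordinates, whose origin is the TCP and whose axes are the flange's). Camera axes: x right, y down, z forward; pixel columns grow to the right and rows downward; lengths in mm; the calibration is good to about 2 mm. A picture is of the moment at which its call begins: read the wrist's pose just before it. There is no depth.
A pose or a line that the arm cannot do raises ctrl.Unreachable and nothing moves.
- ctrl.hand_in(): hands the job in; it is judged then, once.
Trained networks look in a picture, given as the dict that the camera call returned (one of the last four; its "shot" number tells which), for a name from the list of things; names that differ only in an ending like _2 or _b are one class to them, and where a whole thing is asked for, a point or a joint stands for the part that bears it (a point fixed in the world has none). Each returns a list of dicts, best first, with "confidence" (0 to 1); they miss things now and then, are a little off and sometimes report something else, mostly with a low value. They report only what shows in the picture. A call takes as long as a camera call.
- nets.spot_in(picture, name): "point" ([column, row] in pixels, amid what is visible of it).
The state is a dict: "time_s": time; "qpos": joint angles; "qvel": joint speeds; "effort": joint torques, N m; "tool_pos": TCP position; "eef_rot": TCP orientation; "contact_force": force on the tool from outside, world axes, zero at the start; "torque": the same for the moment, N m; "finger_gap": finger opening in mm; "grasp_force": force on a finger pad.
Only numpy, scipy, OpenCV 4.12 (cv2) and the standard library are available. Lean on these libraries where they do the work, as an engineer would, in place of code of your own. Each camera call takes 0.05 s, during which the arm holds its last target. There are 200 camera calls.

## Working session

There is one attempt and no reset: what is moved stays moved. The work goes in short steps, each a Python script; the robot and the scene stay as the last script left them, time stands still between calls to the robot, and variables do not carry over. Pictures are saved under pics/ and viewed, at most 10 in all, crops included, and the job is handed in when it is done.

```bash
ls; mkdir -p pics
python3 - <<'E'
from rig import ctrl, ik, readout, vision, nets
import cv2
ims=[]
for n in ["scene","top"]:
    p=vision.grab_frame(n); print(n,p["K"].tolist() if hasattr(p["K"],'tolist') else p["K"],p["rvec"],p["tvec"])
    ims.append(p["frame"])
    for k in ["board","notch","rack","curl_tile","curl_top","curl_front","petal_tile","clamp","front_pad","back_pad","front_handle","peg"]:
        try: print(k,[(x["point"],round(x["confidence"],2)) for x in nets.spot_in(p,k)[:3]])
        except Exception as e: print(k,e)
    cv2.imwrite(f"pics/{n}0.png",cv2.resize(p["frame"][:,:,::-1],(800,600)))
print(readout.state())
E
```

```text
pics
scene [[474.43864940319196, 0.0, 265.89564954475725], [0.0, 474.43864940319196, 207.1679692212906], [0.0, 0.0, 1.0]] [ 0.91289682 -2.16923399  1.33040366] [459.22194518 217.44232631 700.50831895]
board [([312.5, 234.8], 0.74)]
notch [([311.2, 235.6], 0.84)]
rack [([212.2, 325.2], 0.82), ([173.0, 256.2], 0.65)]
curl_tile [([172.6, 254.6], 0.8)]
curl_top [([169.8, 255.8], 0.88)]
curl_front [([173.3, 258.6], 0.6)]
petal_tile [([199.8, 282.9], 0.7)]
clamp [([313.2, 236.8], 0.35)]
front_pad [([336.5, 170.0], 0.88), ([211.5, 325.7], 0.35)]
back_pad [([327.3, 168.6], 0.66)]
front_handle [([337.6, 167.2], 0.58)]
peg [([265.6, 196.4], 0.71)]
top [[539.8088515346556, 0.0, 273.61933085269146], [0.0, 539.8088515346556, 204.04595447368737], [0.0, 0.0, 1.0]] [ 2.10516446 -2.15683385  0.19793975] [ 185.67356707  495.66395962 1012.61822226]
board [([321.5, 238.1], 0.9), ([377.3, 202.8], 0.66)]
notch [([322.0, 233.9], 0.77)]
rack [([192.4, 219.6], 0.89)]
curl_tile [([186.4, 199.8], 0.86)]
curl_top [([189.5, 195.5], 0.65), ([380.4, 191.2], 0.57)]
curl_front [([187.9, 199.6], 0.73)]
petal_tile [([
[... 210 characters left out ...]
]
{'time_s': 1.3, 'qpos': array([-8.11272145e-01,  4.01708748e-02,  8.47936972e-02,  2.20173810e-05,
       -1.61551193e+00, -3.33681196e-01]), 'qvel': array([-0.00029801, -0.00128879,  0.00080017,  0.00181836, -0.00040599,
        0.00078599]), 'effort': array([-1.23669077e-03, -3.67921901e+01,  3.47436583e+01,  6.93367615e+00,
       -8.65942384e-04, -2.74394131e-05]), 'tool_pos': array([ 247.83917573, -546.39044725,  231.27856746]), 'eef_rot': array([-3.35086407e-05, -2.11315836e-01,  9.77417830e-01,  3.39149199e-05]), 'contact_force': array([-0.08822503,  0.69280419, -0.16950771]), 'torque': array([0.07066441, 0.01670531, 0.00622257]), 'grasp_force': 0.0, 'finger_gap': 85.40473299324522}
```

View both.

View pics/scene0.png

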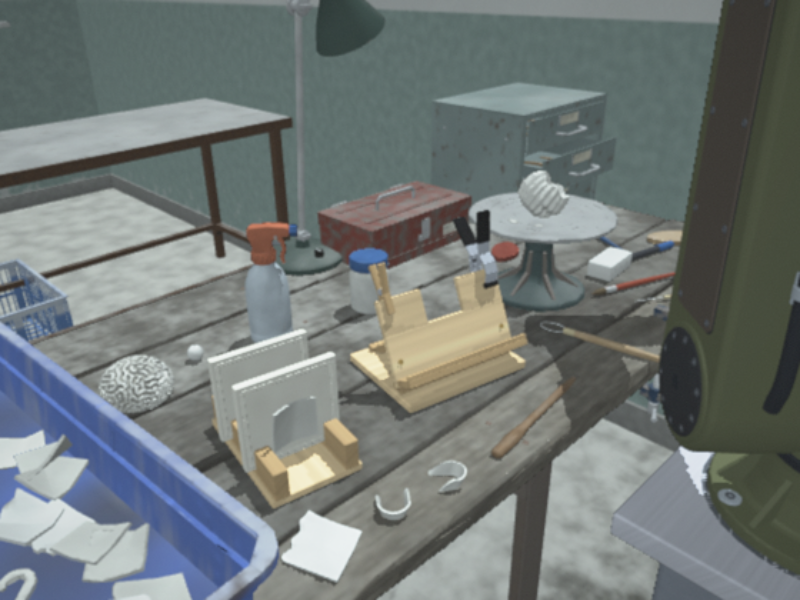

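View pics/top0.png

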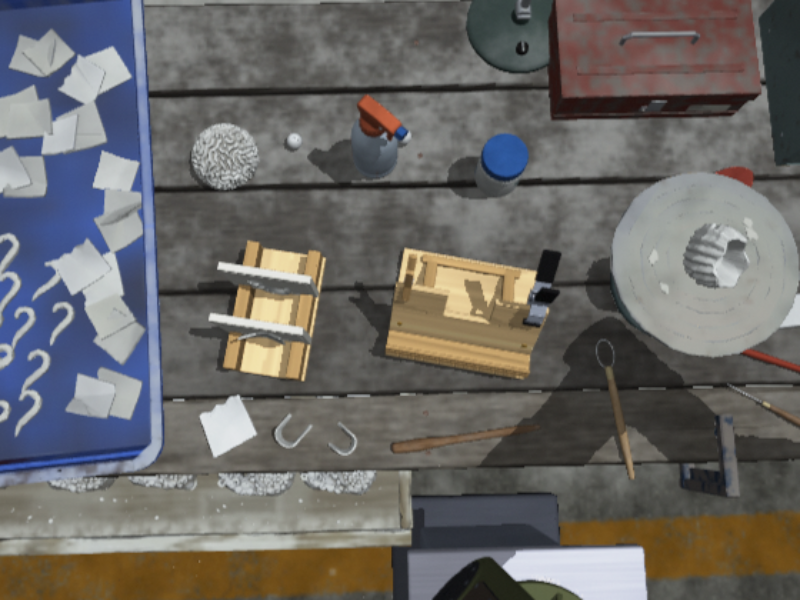

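```bash
cat > h.py <<'E'
from rig import ctrl, ik, readout, vision, nets
import numpy as np, cv2
from scipy.spatial.transform import Rotation as R
def q2R(q): return R.from_quat(np.r_[q[1:],q[0]])
def R2q(r): q=r.as_quat(); return np.r_[q[3],q[:3]]
def cam(name):
    s=readout.state(); p=vision.grab_frame(name)
    if name=="wrist":
        T=np.eye(4);T[:3,:3]=q2R(s["eef_rot"]).as_matrix();T[:3,3]=s["tool_pos"]
        W=np.linalg.inv(T@np.array(p["hand_eye"]))
    else:
        W=np.eye(4);W[:3,:3]=R.from_rotvec(np.ravel(p["rvec"])).as_matrix();W[:3,3]=np.ravel(p["tvec"])
    p["W"]=W; p["K"]=np.array(p["K"]); return p
def ray(K,W,px):
    Rm=W[:3,:3].T; return -Rm@W[:3,3], Rm@np.linalg.solve(K,[px[0],px[1],1.])
def atz(K,W,px,z):
    c,d=ray(K,W,px); return c+d*(z-c[2])/d[2]
def proj(K,W,X):
    X=np.atleast_2d(X)@W[:3,:3].T+W[:3,3]; u=X@K.T; return u[:,:2]/u[:,2:]
E
python3 - <<'E'
from h import *
p=cam("top");K,W=p["K"],p["W"]
s=.7
for n,px,z in [("curlL",(219,265),126),("curlR",(318,291),126),("petL",(209,318),126),("petR",(311,336),126),("clampH",(545,265),170),
  ("rackFL",(226,370),44),("rackFR",(304,380),44),("rackBR",(325,253),44),("rackBL",(247,242),44),("ledgeL",(386,355),25),("ledgeR",(528,377),25),("footBL",(403,249),5),("footBR",(546,270),5)]:
    print(n,atz(K,W,np.array(px)*s,z).round())
print(np.array(vision.grab_frame("wrist")["hand_eye"]).round(3).tolist())
E
```

```text
curlL [525. 391. 126.]
curlR [488. 266. 126.]
petL [457. 403. 126.]
petR [431. 275. 126.]
clampH [505. -13. 170.]
rackFL [398. 398.  44.]
rackFR [382. 293.  44.]
rackBR [556. 263.  44.]
rackBL [574. 371.  44.]
ledgeL [415. 182.  25.]
ledgeR [380. -11.  25.]
footBL [569. 154.   5.]
footBR [533. -49.   5.]
[[0.0, -0.945, -0.327, 85.872], [1.0, 0.0, 0.001, 0.276], [-0.0, -0.327, 0.945, -143.342], [0.0, 0.0, 0.0, 1.0]]
```

```bash
cat >> h.py <<'E'
def tooldown(yaw):  # tool x toward -x of a frame yawed by yaw, pointing down
    c,s=np.cos(yaw),np.sin(yaw); return R.from_matrix(np.array([[-c,-s,0],[-s,c,0],[0,0,-1.]]))
E
python3 - <<'E'
from h import *
import pickle
o=R2q(tooldown(np.radians(-9.5)))
for n,P in [("board",(430,80,300)),("rack",(465,331,290))]:
    ctrl.movep(P,o); p=cam("wrist"); pickle.dump((p["K"],p["W"]),open(f"pics/{n}.pkl","wb"))
    cv2.imwrite(f"pics/w_{n}.png",cv2.resize(p["frame"][:,:,::-1],(800,600),interpolation=cv2.INTER_CUBIC))
    for k in ["notch","curl_tile","curl_top","curl_front","petal_tile","clamp","front_handle","peg"]:
        print(k,[((np.array(x["point"])/.7).round(),round(x["confidence"],2)) for x in nets.spot_in(p,k)[:2]])
print(readout.state()["time_s"],p["K"][0,0])
E
```

```text
notch [(array([408., 263.]), 0.88)]
curl_tile [(array([720., 303.]), 0.69)]
curl_top [(array([715., 300.]), 0.91)]
curl_front [(array([711., 301.]), 0.98)]
petal_tile [(array([728., 216.]), 0.55)]
clamp [(array([279., 367.]), 0.62)]
front_handle [(array([279., 366.]), 0.82)]
peg []
notch [(array([120., 265.]), 0.56)]
curl_tile [(array([421., 318.]), 0.55)]
curl_top [(array([417., 312.]), 0.75), (array([415., 200.]), 0.24)]
curl_front [(array([414., 315.]), 0.9)]
petal_tile [(array([416., 233.]), 0.79)]
clamp []
front_handle []
peg [(array([154., 369.]), 0.92), (array([122., 269.]), 0.16)]
5.625 324.41040825587163
```

View pics/w_board.png

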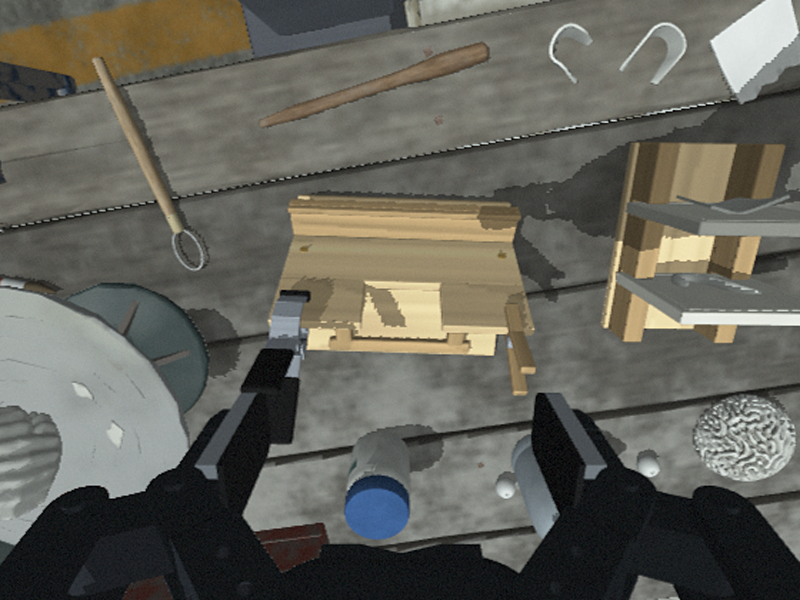

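View pics/w_rack.png

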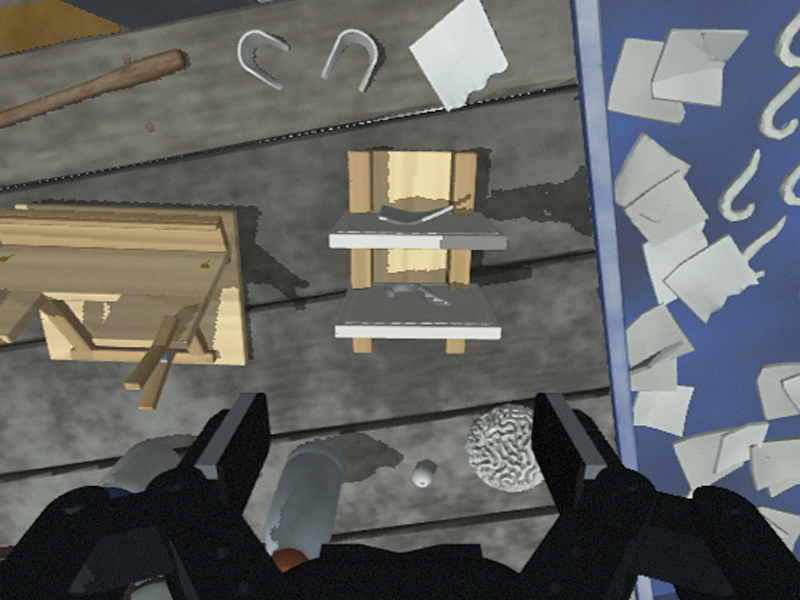

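```bash
python3 - <<'E'
import cv2
i=cv2.imread("pics/w_board.png"); cv2.imwrite("pics/z_board.png",cv2.resize(i[185:395,262:542],(800,600),interpolation=cv2.INTER_CUBIC))
E
python3 - <<'E'
from h import *
import pickle
from scipy.optimize import least_squares
K,W=pickle.load(open("pics/rack.pkl","rb"))
print("cam",(-W[:3,:3].T@W[:3,3]).round())
px=np.array([(349,151),(370,151),(453,152),(475,152),(335,325),(499,326),(500,339),(334,339),(330,235),(507,237),(506,248),(330,248),(353,352),(370,352),(447,352),(464,352)])*.7
M=np.array([(-89,-52,44),(-89,-34,44),(-89,34,44),(-89,52,44),(28,-60,126),(28,60,126),(38,60,126),(38,-60,126),(-38,-60,126),(-38,60,126),(-28,60,126),(-28,-60,126),(89,-52,44),(89,-34,44),(89,34,44),(89,52,44)],float)
def f(v,o=slice(None)):
    r=R.from_euler('z',v[2]).as_matrix(); return proj(K,W,M@r.T+[v[0],v[1],0])
for fl in (1,):
    s=least_squares(lambda v:(f(v)-px).ravel(),[477,331,-.16],loss='soft_l1',x_scale=[1,1,.01])
    print(s.x, ((f(s.x)-px)/.7).round(1).tolist())
E
```

```text
cam [380. 344. 434.]
[ 4.78684362e+02  3.38595564e+02 -1.70867923e-01] [[0.4, 0.1], [1.9, 0.2], [3.7, -0.4], [4.2, -0.3], [-3.4, 0.2], [0.0, -0.2], [-2.0, -0.4], [-1.8, -1.0], [-2.7, -1.2], [-0.7, -2.4], [-0.8, 1.2], [-2.0, 0.5], [2.4, 0.8], [4.8, 0.9], [1.2, 1.2], [3.6, 1.3]]
```

View pics/z_board.png

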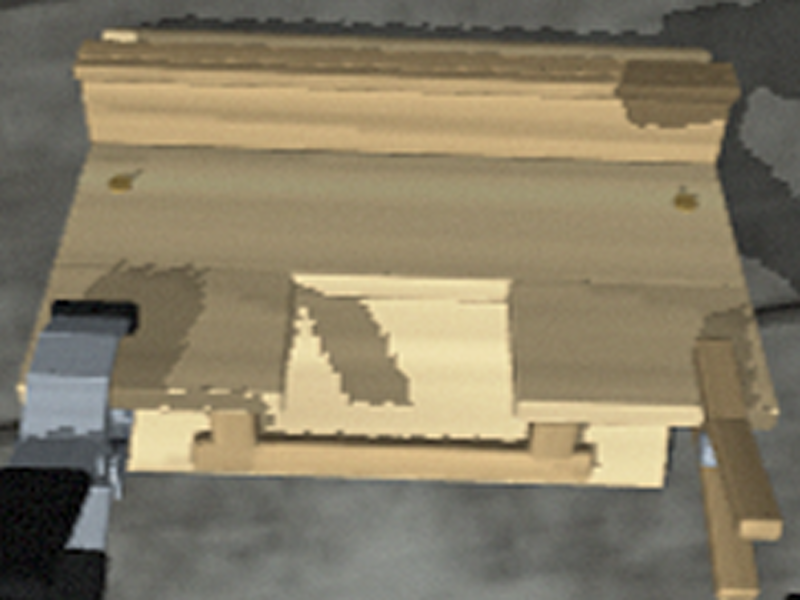

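Run:
```python
from h import *
import pickle
from scipy.optimize import least_squares
K,W=pickle.load(open("pics/board.pkl","rb"))
z=np.array([(93,143),(718,163),(292,272),(511,280),(515,402),(517,422),(775,407),(22,385),(285,392)],float)
px=(z*.35+[262,185])*.7
M=np.array([(0,-98,0),(0,98,0),(0,-30,58),(0,30,58),(0,30,104),(8,30,104),(0,98,104),(0,-98,104),(0,-30,104)],float)
L=R.from_euler('y',25,degrees=True)
def f(v,M=M):
    r=(R.from_euler('z',v[2])*L).as_matrix(); return proj(K,W,M@r.T+[v[0],v[1],34])
s=least_squares(lambda v:(f(v)-px).ravel(),[430,80,-.16],loss='soft_l1',x_scale=[1,1,.01])
print(s.x,np.degrees(s.x[2]),((f(s.x)-px)/.7).round(1).tolist())
u=lambda X:((f(s.x,np.array(X,float))/.7-[262,185])/.35).round().tolist()
for y in (-83,-78): print(y,"frontpad", u([(-4,y-11,86.5),(-4,y+11,86.5),(-9,y-11,86),(-9,y+11,86)]),"handle",u([(-22,y-11,165),(-22,y+11,165)]))
```

```text
[ 4.27763459e+02  8.26320136e+01 -1.99686810e-01] -11.441211419668802 [[-0.8, -0.1], [-0.3, 0.2], [1.5, 0.5], [-0.5, 0.1], [1.1, -0.7], [-0.6, -0.3], [2.6, 0.4], [-1.5, -0.1], [-0.3, 0.3]]
-83 frontpad [[45.0, 326.0], [129.0, 329.0], [42.0, 311.0], [127.0, 314.0]] handle [[-44.0, 523.0], [61.0, 526.0]]
-78 frontpad [[64.0, 327.0], [148.0, 330.0], [62.0, 312.0], [146.0, 314.0]] handle [[-20.0, 524.0], [84.0, 527.0]]
```

```bash
cat >> h.py <<'E'
RK=np.array([478.7,338.6,0]); RKR=R.from_euler('z',-.171)
BO=np.array([427.8,82.6,34]); BR=R.from_euler('z',-.1997)*R.from_euler('y',25,degrees=True)
T=R.from_matrix(np.array([[0,1,0],[1,0,0],[0,0,-1.]]))  # tool axes in tile/board axes: x=y, y=x, z=-z
Z=R.from_euler('z',np.pi)
rk=lambda *p: RK+RKR.apply(p)
bd=lambda *p: BO+BR.apply(p)
E
python3 - <<'E'
from h import *
for nm,t in (("A",T),("B",T*Z)):
    for n,P,r in [("hov",rk(35,1,180),RKR),("gr",rk(35,1,94),RKR),("lift",rk(35,1,245),RKR),("way",bd(-40,0,190),BR),("pre",bd(-10,0,84),BR),("cl",bd(4,-81,200),BR),("cl",bd(4,-81,146),BR),("cl2",bd(-1,-48,200),BR),("cl3",bd(-1,-48,154),BR)]:
        q=ik(P,R2q(r*t)); print(nm,n,P.round(),None if q is None else np.round(q,2))
E
```

```text
A hov [513. 334. 180.] [ 0.9   0.07  0.03  0.   -1.52  2.07]
A gr [513. 334.  94.] [ 0.9   0.1  -0.1   0.   -1.37  2.07]
A lift [513. 334. 245.] [ 0.9   0.07  0.15  0.   -1.64  2.07]
A way [471.  74. 223.] [ 0.39  0.08  0.15 -0.26 -1.99  2.49]
A pre [454.  77. 114.] [ 0.4   0.07 -0.07 -0.25 -1.79  2.53]
A cl [498. -14. 214.] [ 0.24  0.15  0.19 -0.2  -1.99  2.66]
A cl [476. -10. 165.] [ 0.25  0.11  0.04 -0.2  -1.9   2.66]
A cl2 [500.  19. 216.] [ 0.29  0.16  0.2  -0.22 -2.    2.6 ]
A cl3 [481.  23. 174.] [ 0.3   0.11  0.08 -0.22 -1.91  2.61]
B hov [513. 334. 180.] [ 0.9   0.07  0.03  0.   -1.52 -1.07]
B gr [513. 334.  94.] [ 0.9   0.1  -0.1   0.   -1.37 -1.07]
B lift [513. 334. 245.] [ 0.9   0.07  0.15  0.   -1.64 -1.07]
B way [471.  74. 223.] [ 0.39  0.08  0.15 -0.26 -1.99 -0.65]
B pre [454.  77. 114.] [ 0.4   0.07 -0.07 -0.25 -1.79 -0.61]
B cl [498. -14. 214.] [ 0.24  0.15  0.19 -0.2  -1.99 -0.48]
B cl [476. -10. 165.] [ 0.25  0.11  0.04 -0.2  -1.9  -0.48]
B cl2 [500.  19. 216.] [ 0.29  0.16  0.2  -0.22 -2.   -0.54]
B cl3 [481.  23. 174.] [ 0.3   0.11  0.08 -0.22 -1.91 -0.54]
```

Run:
```python
from h import *
o=R2q(RKR*T)
ctrl.movep(rk(35,1,180),o); ctrl.move_straight(rk(35,1,135))
p=cam("wrist"); K,W=p["K"],p["W"]
im=cv2.resize(p["frame"][:,:,::-1],(800,600),interpolation=cv2.INTER_CUBIC)
for X in [(28,61,126),(38,61,126),(28,-59,126),(38,-59,126),(-38,61,126),(-28,61,126)]:
    u=proj(K,W,rk(*X))[0]/.7; print(X,u.round()); cv2.circle(im,tuple(int(a) for a in u),3,(0,0,255),-1)
cv2.imwrite("pics/w_hov.png",im); print(readout.state()["time_s"])
```

```text
(28, 61, 126) [383. 216.]
(38, 61, 126) [413. 216.]
(28, -59, 126) [386. 509.]
(38, -59, 126) [411. 509.]
(-38, 61, 126) [181. 216.]
(-28, 61, 126) [212. 216.]
10.075
```

View pics/w_hov.png

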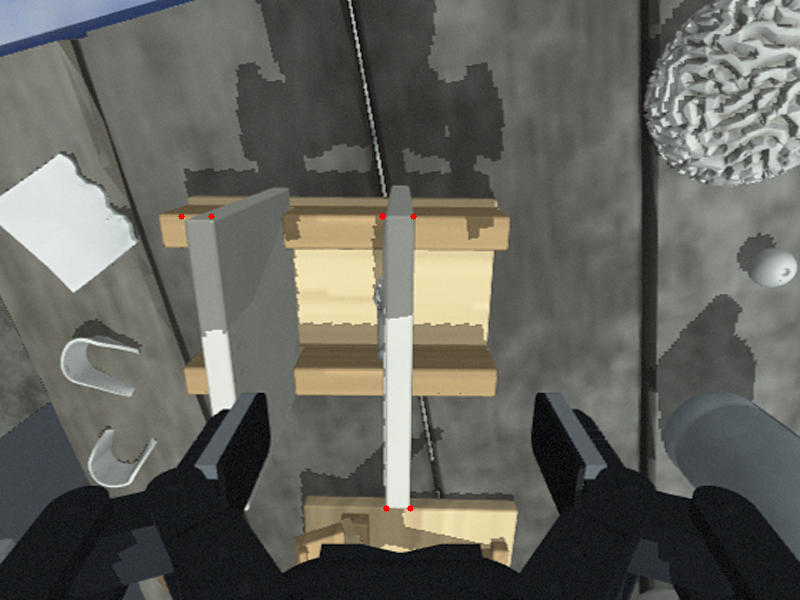

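Run:
```python
from h import *
print(ctrl.move_straight(rk(34.5,1,94),v=80,force_limit=12)); 
ctrl.gripper_close(40); s=readout.state(); print(s["tool_pos"],s["finger_gap"],s["grasp_force"],s["contact_force"])
ctrl.move_straight(rk(33.5,1,130),v=80); ctrl.move_straight(rk(33.5,1,245),v=200)
s=readout.state(); print(s["finger_gap"],s["grasp_force"],s["contact_force"],s["time_s"])
ctrl.movep(bd(-40,0,190),R2q(BR*T))
p=cam("wrist"); cv2.imwrite("pics/w_way.png",p["frame"][:,:,::-1]); K,W=p["K"],p["W"]
print(readout.state()["time_s"])
```

```text
False
[512.94173107 333.76861859  94.18248311] 9.621223323315435 41.121511459350586 [0.08778091 0.86813919 0.98430365]
9.416084178352657 40.687381625175476 [-0.31243196  0.27025927 -3.50980301] 12.7417
13.825
```

View pics/w_way.png

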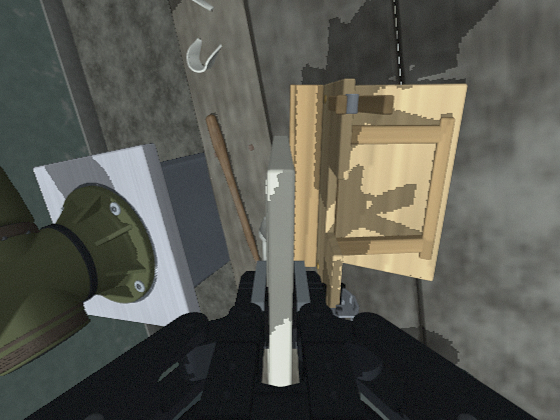

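Run:
```python
from h import *
loc=lambda s: BR.inv().apply(s["tool_pos"]-BO).round(1)
def st(n):
    s=readout.state(); print(n,loc(s),BR.inv().apply(s["contact_force"]).round(1),s["finger_gap"],round(s["time_s"],2))
ctrl.move_straight(bd(-18,0,100),v=150)
ctrl.move_straight(bd(-10,0,86),v=60); st("pre")
print(ctrl.move_straight(bd(-10,0,73),v=20,force_limit=5)); st("ledge")
z=loc(readout.state())[2]
print(ctrl.move_straight(bd(0,0,z+.5),v=15,force_limit=5)); st("board")
p=cam("wrist"); cv2.imwrite("pics/w_set.png",p["frame"][:,:,::-1])
```

```text
pre [-9.9 -0.2 85.6] [ 1.1  0.6 -1.8] 9.459443963951633 15.01
True
ledge [-9.6 -0.  78.7] [ 1.  -0.1  3.4] 9.431116051243794 15.47
True
board [-8.6 -0.1 78.7] [0.5 1.  2.8] 9.508028633968856 15.76
```

View pics/w_set.png

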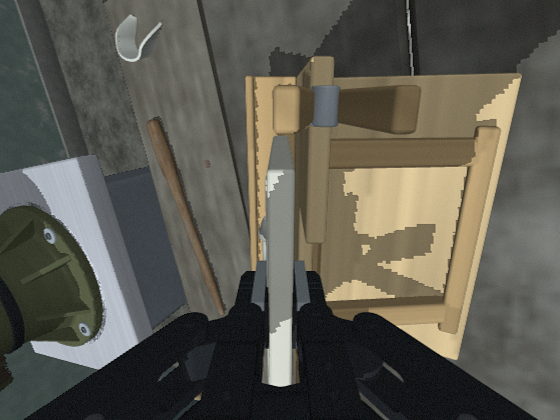

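```bash
cat >> h.py <<'E'
loc=lambda s: BR.inv().apply(s["tool_pos"]-BO).round(1)
def st(n):
    s=readout.state(); print(n,loc(s),BR.inv().apply(s["contact_force"]).round(1),round(s["finger_gap"],1),round(s["time_s"],2))
E
python3 - <<'E'
from h import *
ctrl.move_straight(bd(-8.6,0,80.2),v=20); st("up")
print(ctrl.move_straight(bd(0,0,80.2),v=12,force_limit=7)); st("board")
ctrl.ungrasp(); ctrl.dwell(.3); st("rel")
ctrl.move_straight(bd(*(loc(readout.state())+[0,0,110])),v=200); st("out")
p=cam("wrist"); cv2.imwrite("pics/w_rel.png",p["frame"][:,:,::-1])
p=cam("scene"); print([nets.spot_in(p,k)[:1] for k in ("curl_tile","petal_tile")]); cv2.imwrite("pics/s_rel.png",cv2.resize(p["frame"][100:340,120:440,::-1],(800,600)))
E
```

```text
up [-8.7 -0.  79.3] [ 0.9  0.4 -2.6] 9.0 16.06
True
board [-3.9 -0.  79.1] [-0.1  0.2 -1.9] 9.4 16.55
rel [-4.  -0.1 78.7] [-0.   0.6 -0.7] 85.3 17.57
out [ -4.    0.  187.4] [ 0.8 -1.  -0.3] 85.4 18.27
[[{'point': [313.7, 221.8], 'confidence': 0.56}], [{'point': [202.2, 284.5], 'confidence': 0.72}]]
```

View pics/s_rel.png

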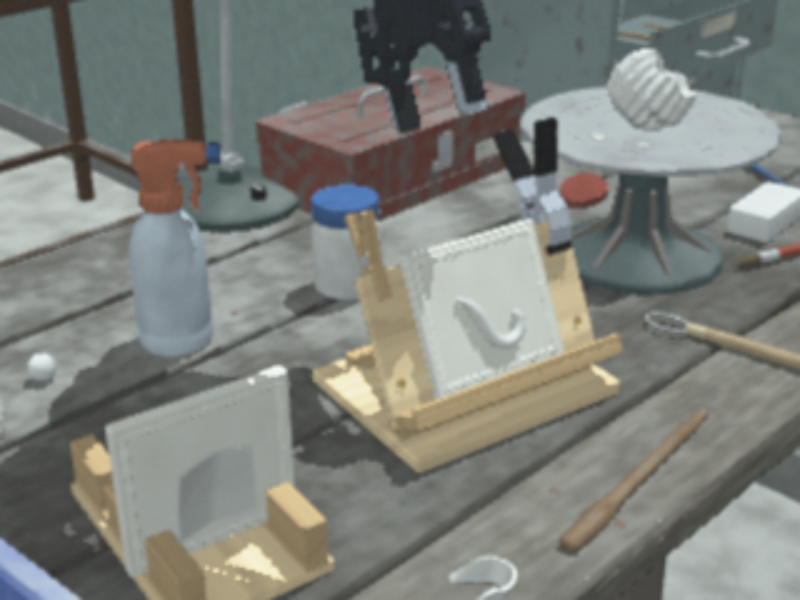

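Run:
```python
from h import *
o=R2q(BR*T)
ctrl.movep(bd(5,-81,215),o); st("hov")
p=cam("wrist"); print([(k,[(np.round(x["point"]),round(x["confidence"],2)) for x in nets.spot_in(p,k)[:2]]) for k in ("clamp","front_handle")])
print(proj(p["K"],p["W"],[bd(5,-81,121),bd(5-23,-81,165),bd(5+23,-81,165)]).round())
cv2.imwrite("pics/w_clhov.png",p["frame"][:,:,::-1])
print(ctrl.move_straight(bd(5,-81,147),v=80,force_limit=10)); st("down")
ctrl.gripper_close(30); st("closed"); print(readout.state()["grasp_force"])
a=cv2.imread("pics/w_clhov.png"); p=cam("wrist"); 
cv2.imwrite("pics/cl2.png",np.hstack([a[150:,100:500],p["frame"][150:,100:500,::-1]]))
```

```text
hov [  5.  -81.9 214.9] [ 0.3  1.3 -0.7] 85.3 18.9
[('clamp', [(array([282., 230.]), 0.77), (array([266.,  89.]), 0.58)]), ('front_handle', [(array([279., 225.]), 0.64)])]
[[282. 212.]
 [247. 234.]
 [318. 234.]]
False
down [  5.1 -80.9 147.6] [-0.2  0.6 -0.2] 85.5 20.05
closed [  5.2 -81.1 148.1] [-0.5 -0.4  5.1] 15.5 20.68
34.297943115234375
```

View pics/cl2.png

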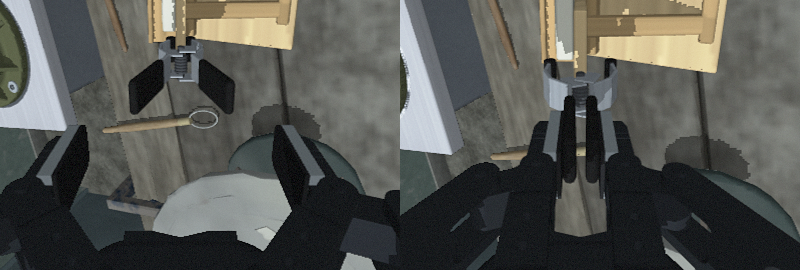

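Run:
```python
from h import *
ctrl.move_straight(bd(5.2,-81,222),v=100); st("lift"); print(readout.state()["grasp_force"])
ctrl.move_straight(bd(0,-47,222),v=100); st("over")
p=cam("wrist"); print([(k,[(np.round(x["point"]),round(x["confidence"],2)) for x in nets.spot_in(p,k)[:2]]) for k in ("clamp","front_pad","back_pad","curl_top")])
print(proj(p["K"],p["W"],[bd(0,-47,193),bd(-17,-47,155),bd(17,-47,155),bd(-4,0,110)]).round())
print(ctrl.move_straight(bd(0,-47,185),v=80,force_limit=8)); st("mid")
```

```text
lift [  5.2 -80.9 221. ] [ 0.5 -0.1 -0.5] 15.7 21.63
33.68125677108765
over [-1.00e-01 -4.67e+01  2.22e+02] [ 0.1  0.6 -0.7] 15.6 22.12
[('clamp', [(array([279., 254.]), 0.66)]), ('front_pad', [(array([283., 252.]), 0.83), (array([268., 109.]), 0.64)]), ('back_pad', [(array([295., 253.]), 0.85)]), ('curl_top', [])]
[[283. 250.]
 [258. 226.]
 [307. 226.]
 [277. 148.]]
False
mid [ -0.  -47.1 185.5] [ 0.3  0.8 -1.3] 15.8 22.98
```

Run:
```python
from h import *
print(ctrl.move_straight(bd(0,-47,159),v=50,force_limit=6)); st("down")
p=cam("wrist"); cv2.imwrite("pics/dn.png",p["frame"][:,:,::-1])
```

```text
False
down [ -0.  -47.  159.1] [ 0.1  0.4 -0.9] 15.5 23.65
```

No contact on the way down; release and check.

Run:
```python
from h import *
ctrl.ungrasp(); ctrl.dwell(.3); st("rel")
ctrl.move_straight(bd(0,-47,250),v=150); st("out")
M=BR
for cn in ("scene","top","wrist"):
    p=cam(cn); print(cn)
    for k in ("clamp","front_pad","back_pad","front_handle","curl_top","curl_front","petal_tile"):
        print(k,[(np.round(x["point"]),round(x["confidence"],2)) for x in nets.spot_in(p,k)[:2]])
    print("pred clamp,fpad,bpad,fhandle,top,front",proj(p["K"],p["W"],[bd(0,-47,130),bd(-12,-47,92),bd(13,-47,92),bd(-15,-47,175),bd(-4,0,110),bd(-17,0,45)]).round().tolist())
s=readout.state(); print(s["time_s"])
```

```text
rel [ -0. -47. 159.] [ 0.1  0.  -0.5] 85.2 24.68
out [ 1.000e-01 -4.690e+01  2.491e+02] [-0.3 -0.1 -0.7] 85.7 25.43
scene
clamp [(array([322., 172.]), 0.8), (array([292., 245.]), 0.22)]
front_pad [(array([321., 170.]), 0.62)]
back_pad [(array([320., 166.]), 0.74)]
front_handle [(array([324., 169.]), 0.92)]
curl_top [(array([310., 222.]), 0.74)]
curl_front [(array([312., 224.]), 0.6)]
petal_tile [(array([200., 287.]), 0.78), (array([311., 225.]), 0.16)]
pred clamp,fpad,bpad,fhandle,top,front [[323.0, 179.0], [331.0, 197.0], [324.0, 198.0], [322.0, 155.0], [307.0, 194.0], [319.0, 227.0]]
top
clamp []
front_pad []
back_pad []
front_handle []
curl_top []
curl_front [(array([283., 236.]), 0.39)]
petal_tile [(array([183., 232.]), 0.82)]
pred clamp,fpad,bpad,fhandle,top,front [[359.0, 207.0], [354.0, 224.0], [355.0, 213.0], [364.0, 199.0], [330.0, 210.0], [324.0, 235.0]]
wrist
clamp [(array([279., 214.]), 0.7)]
front_pad [(array([283., 212.]), 0.87)]
back_pad [(array([300., 216.]), 0.78), (array([288.,  33.]), 0.44)]
front_handle [(array([278., 211.]), 0.67), (array([270., 102.]), 0.35)]
curl_top [(array([276., 128.]), 0.78)]
curl_front [(array([274., 128.]), 0.96)]
petal_tile []
pred clamp,fpad,bpad,fhandle,top,front [[282.0, 202.0], [269.0, 190.0], [295.0, 190.0], [261.0, 221.0], [277.0, 143.0], [265.0, 135.0]]
26.6333
```

Run:
```python
from h import *
p=cam("scene"); g=p["frame"].max(2)[135:215,300:350]
n,_,s,c=cv2.connectedComponentsWithStats((g<45).astype(np.uint8))
print([(r+np.array([300,135,0,0,0])).tolist() for r in s[1:] if r[4]>5])
K,W=p["K"],p["W"]
for pz in (126,130,134): print(pz,"pad corners",proj(K,W,[bd(-9+0,y,pz-38+d) for y in (-58,-36) for d in (-5,5)]).round(1).tolist(),"handle ends",proj(K,W,[bd(x,-47,pz+63) for x in (-25,25)]).round(1).tolist())
```

```text
[[309, 148, 19, 23, 222], [311, 155, 6, 4, 10], [328, 199, 9, 3, 12]]
126 pad corners [[335.9, 200.3], [334.7, 195.4], [327.1, 203.1], [325.8, 198.1]] handle ends [[323.4, 147.3], [308.9, 151.3]]
130 pad corners [[335.4, 198.4], [334.2, 193.4], [326.6, 201.1], [325.4, 196.1]] handle ends [[322.9, 145.2], [308.4, 149.3]]
134 pad corners [[334.9, 196.4], [333.8, 191.4], [326.1, 199.1], [324.9, 194.1]] handle ends [[322.4, 143.2], [307.9, 147.3]]
```

```bash
python3 -c "
from h import *
print(ctrl.hand_in())"
```

```text
the job is handed in; nothing more can be done
None
```

I stood the curl tile on the ledge against the board, let go of it, closed the clamp over tile and board just right of the notch, left the petal tile standing in the rack, and handed the job in; the final clamp position was checked only by measurement in the camera images, and no verdict was returned.

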